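# Bar a pump over to just past dead centre

### The arm

A 7-joint arm with a two-finger parallel gripper is mounted at the origin on a cart in front of the work surface, level with it; the furniture and walls round the work are solid. World frame = base frame: x ahead of the robot, y to its left, z up, the work surface at z = 0. Lengths are in m, angles in rad, forces in N, time in s.
With the tool pointing down it reaches from about 0.4 to 0.85 m from the base axis. Payload 4.5 kg.
Tool frame: the origin (TCP) lies midway between the tips of the shut fingers; the grasp point (between the pads) lies 19 mm behind it; z points along the fingers, y is the line along which they close (so a half turn about z gives the same grasp; the last joint's range is limited). The gripper opens to 85 mm and grips with 20 to 120 N. Pads are 22 mm wide; open, the fingers measure 114 mm over their backs; the gripper's body (76 mm by 85 mm) begins 54 mm behind the grasp point. The pads swing forward as they close: fully open they stand 13 mm farther back than shut.
Start: joints at [0.034, 0.689, -0.195, 1.565, 0.157, 0.902, -0.215], TCP at [0.625, 0, 0.231] pointing down, gripper open.
Joint ranges: [-3.01, 3.01], [-0.46, 2.08], [-1.47, 1.51], [0.13, 2.56], [-1, 4.14], [0.04, 2.09], [-2.66, 2.66]. Speed limits (rad/s): [2.57, 2.57, 3.14, 3.14, 3.14, 3.14, 3.14].

### API

Orientations are given as a unit quaternion [x, y, z, w].
In Python, from cell import arm gives the robot as it stands.
- The arm moves only by the tool carry_out, never from a script. Its argument "deltas" is a list of rows, each a list of 3 entries, a list of its own where there are three numbers: the shift along the tool's x, y, z in mm, then the turn, a rotation vector about the tool's x, y, z in degrees, then the finger opening in mm, from 0 to 85.4. In form: [[[dx, dy, dz], [ax, ay, az], hand], ...]. A call has 1 to 10 rows; each row is the pose to reach, as a shift and turn from the pose commanded when the call began, along the tool's axes at that moment; what a row does not reach only later rows make up. A row lasts 1/8 s, in which the tool goes at most 62.5 mm and 10.7 degrees, less where a joint would pass 70% of its speed; a pose out of reach is approached as far as the arm can. A call with a gripper value outside its range is refused whole. The fingers move at their own pace and stop on an object; "newtons" is the grip in N (left out, the last holds). Time passes only in rows, so rows that repeat a pose let the fingers close. It gives the time, the measured TCP pose, the force, the opening and the grip force at its end, in the units of the state.
- arm.get_state(): the state, without advancing time (a new reading comes with each control period).
- arm.read_camera(name): name is "scene" or "side" or "wrist"; returns the picture (480x640x3 uint8, red, green, blue); there is no depth.
- arm.camera_params(name): a dict with "intrinsics" (3x3 intrinsics, pixels), "k1" (the pictures are not rectified: a ray, as slopes to the right and down, at radius r is drawn at 1 + k1 r^2 times it, then the intrinsics apply), "camera_from_world" (4x4, takes a point from world to camera coordinates). Camera axes: x right, y up, looking along -z (the intrinsics and any distortion apply to the point x, -y, -z); pixel columns grow to the right and rows downward; lengths in m; the calibration is good to about 2 mm. A picture is of the moment at which its call begins: read the wrist's pose just before it. camera_params takes no time and is no camera call; for the wrist camera it gives the pose at the moment of the call.
- arm.close_job(): hands the job in; it is judged then, once.
Trained networks look in the newest picture that a camera, given by its name, has taken for a name from the list of things; names that differ only in an ending like _2 or _b are one class to them, and where a whole thing is asked for, a point or a joint stands for the part that bears it (a point fixed in the world has none). Each returns a list of dicts, best first, with "score" (0 to 1); they miss things now and then, are a little off and sometimes report something else, mostly with a low value. They report only what shows in the picture. A call takes as long as a camera call. They do not tell look-alikes from the thing itself.
- arm.regions_of(camera, thing): "pixels" (480x640 bool, what is visible of it) and "xy" ([column, row] in pixels, amid what is visible of it).
- arm.pinpoint(camera, thing): "xy" ([column, row] in pixels: a listed point, or the origin of a listed thing).
The state is a dict: "t": time; "joint_positions": joint angles; "qvel": joint speeds; "joint_torque": joint torques, N m; "position": TCP position; "orientation": TCP orientation; "wrist_force": force on the tool from outside, world axes, zero at the start; "wrist_torque": the same for the moment, N m; "opening": finger opening in m; "finger_force": force on a finger pad.
Only numpy, scipy, OpenCV 4.12 (cv2) and the standard library are available. Lean on these libraries where they do the work, as an engineer would, in place of code of your own. Each camera call takes 0.05 s, during which the arm holds its last target. There are 200 camera calls.

### The job

Stand the barring pin in the socket on the pump's flywheel and use the pin (not the wheel itself) to turn the wheel steadily clockwise, seen from above, feeling the resistance: it climbs to a peak and then falls away to nothing at dead centre. Stop just past dead centre, where the wheel already runs a little easier than it does freely but still stays put by itself, and let go there with the pin left standing fully home in its socket. Do not force the pin against the wheel, and do not knock over the oil bottle.

Things in the scene. Friction and masses are not known exactly. Their poses are not given: they have to be found in the camera images.
- pin_centre (a point): centre (half-way up) of the barring pin: a plain loose steel cylinder 24 mm in diameter and 85 mm tall with a chamfered foot and two thin dark rings, 0.15 kg, standing upright on the bench at the start. z is its axis, pointing up.
- pin_foot (a point): centre of the barring pin's underside, 42.5 mm below pin_centre.
- barring_pin: the barring pin; its origin is the same point as pin_foot.
- socket (a point): centre of the mouth of the flywheel's only socket: an upright steel tube on the wheel's top face, 44 mm outside, 27 mm inside, 30 mm deep, mouth 124 mm above the bench, 55 mm from the wheel's axis. The wheel's top face is its floor: a pin that is home has its foot 30 mm below this point. Moves with the wheel; x points outward from the axis.
- wheel_centre (a point): point on the flywheel's axis at the height of its top face (only a nut 7 mm high stands here). Extra resistance begins about 1.2 rad before dead centre, is greatest (6 to 8 N more at the socket) about 0.5 rad before, falls steadily to nothing at dead centre, then helps as much, and from about 0.2 rad past it outweighs the friction and carries a free wheel away.
- flywheel: the pump's flywheel: steel disc 168 mm in diameter, 18 mm thick, lying flat on top of the pump, on a vertical axis; origin on the axis at its underside, x points to the socket. Work it clockwise from above. Running freely it takes a steady 4 N or so at the socket (bearing friction, which also holds it where it is left). Dead centre lies 1.1 to 1.95 rad ahead of the start, unmarked.
- crank_index (a joint): crank index inside the sealed pump, invisible: 0 at dead centre, negative before, positive past it, 0.05 mm per radian of the flywheel. Its whole travel (0.2 mm) is far smaller than the noise of this reading, so it cannot be used to find dead centre.
- oil_bottle: white plastic oil bottle with a red nozzle, 42 mm in diameter, 126 mm tall, standing behind the work; origin at its underside, z up. A bystander.
Mind the look-alikes: they are no part of the job. What is meant by the barring_pin is not pink, purple or red, and is the smaller of those in its own colour.

How it is judged:
By the outcome, as a careful person would: the job done as asked, in the order asked, and still so for the second after the job is handed in, with the robot touching nothing.
It also fails if it takes over 72 s, if anything falls off the work surface, if the arm or the gripper's body presses on something with over 40 N, if the wrist force passes 120 N, or if a joint passes its speed limit or range.

## Working session

There is one attempt and no reset: what is moved stays moved. The work goes in short steps, Python scripts to look and compute and a tool call to move; the robot and the scene stay as the last step left them, time stands still between calls to the robot, and variables do not carry over. Pictures are saved under pics/ and viewed, at most 10 in all, crops included, and the job is handed in when it is done.

Besides the shell and the picture viewer there is one more tool, called after "Emit:" in YAML: its name, and indented under it one key for each argument. carry_out: Moves the arm, as the interface text tells. Its arguments: {"type":"object","properties":{"deltas":{"type":"array"},"newtons":{"type":"number"}},"required":["deltas"]}

```bash
mkdir -p pics; cat > h.py <<'E'
import numpy as np, cv2
from cell import arm
from scipy.spatial.transform import Rotation as R
def ray(cam,xy,P=None):
    P=P or arm.camera_params(cam); K=np.array(P["intrinsics"]); T=np.array(P["camera_from_world"])
    d=np.array([(xy[0]-K[0,2])/K[0,0],(xy[1]-K[1,2])/K[1,1]]); s=d.copy()
    for _ in range(20): s=d/(1+P["k1"]*(s@s))
    r=T[:3,:3].T@np.array([s[0],-s[1],-1]); o=-T[:3,:3].T@T[:3,3]
    return o,r/np.linalg.norm(r)
def atz(cam,xy,z,P=None):
    o,r=ray(cam,xy,P); return o+r*(z-o[2])/r[2]
def tri(rs):
    A=sum(np.eye(3)-np.outer(r,r) for o,r in rs); b=sum((np.eye(3)-np.outer(r,r))@o for o,r in rs)
    return np.linalg.solve(A,b)
def proj(cam,p,P=None):
    P=P or arm.camera_params(cam); K=np.array(P["intrinsics"]); T=np.array(P["camera_from_world"])
    c=T[:3,:3]@p+T[:3,3]; s=np.array([c[0],-c[1]])/-c[2]; s=s*(1+P["k1"]*(s@s))
    return K[:2,:2]@s+K[:2,2]
def snap(cam,f):
    im=arm.read_camera(cam); cv2.imwrite(f,im[:,:,::-1]); return im
def totool(p):
    s=arm.get_state(); return R.from_quat(s["orientation"]).inv().apply(np.array(p)-s["position"])*1000
E
python3 - <<'E'
from h import *
np.set_printoptions(precision=3,suppress=True)
ims=[snap(c,f"pics/{c}0.png") for c in("scene","side","wrist")]
s=arm.get_state(); print(s["t"],s["position"],s["orientation"],R.from_quat(s["orientation"]).as_matrix())
for c in("scene","side","wrist"):
  for t,z in(("pin_foot",0),("pin_centre",.0425),("socket",.124),("wheel_centre",.094),("oil_bottle",0)):
    for d in arm.pinpoint(c,t)[:5]: print(c,t,round(d["score"],2),np.array(d["xy"]),atz(c,d["xy"],z))
print(arm.get_state()["t"])
E
```

```text
0.15 [ 0.625 -0.     0.231] [ 0.707  0.707 -0.001 -0.   ] [[-0.     1.    -0.001]
 [ 1.     0.    -0.   ]
 [-0.    -0.001 -1.   ]]
scene pin_foot 0.86 [399.3 265.5] [ 0.496 -0.146  0.   ]
scene pin_foot 0.8 [375.6 248.5] [ 0.563 -0.169  0.   ]
scene pin_foot 0.76 [367.3 280.1] [ 0.508 -0.067 -0.   ]
scene pin_foot 0.69 [436.6 269.6] [ 0.44 -0.18  0.  ]
scene pin_foot 0.56 [416.7 291.8] [ 0.427 -0.093 -0.   ]
scene pin_centre 0.91 [380.2 222.5] [ 0.573 -0.192  0.042]
scene pin_centre 0.76 [438.9 251.5] [ 0.435 -0.168  0.042]
scene pin_centre 0.71 [371.4 257.4] [ 0.506 -0.071  0.042]
scene pin_centre 0.6 [421.3 262.3] [ 0.437 -0.115  0.042]
scene pin_centre 0.57 [402.8 243.6] [ 0.496 -0.149  0.042]
scene socket 0.56 [244.7 252.4] [0.557 0.161 0.124]
scene wheel_centre 0.84 [242.8 294.2] [0.518 0.202 0.094]
scene oil_bottle 0.96 [272.9 254.1] [ 0.685 -0.021  0.   ]
side pin_foot 0.94 [348.5 274.9] [ 0.501 -0.083  0.   ]
side pin_foot 0.91 [347.6 256.7] [ 0.506 -0.152 -0.   ]
side pin_foot 0.63 [317.  250.7] [ 0.563 -0.172  0.   ]
side pin_foot 0.57 [389.8 272.8] [ 0.431 -0.097  0.   ]
s
[... 279 characters left out ...]
0.042]
side pin_centre 0.55 [389.8 231.7] [ 0.432 -0.174  0.042]
side socket 0.82 [293.3 275.3] [0.56  0.16  0.124]
side wheel_centre 0.91 [320.6 310.1] [0.523 0.191 0.094]
side oil_bottle 0.63 [227.8 289.5] [ 0.692 -0.014  0.   ]
wrist pin_foot 0.83 [136.  289.9] [ 0.424 -0.092  0.   ]
wrist pin_foot 0.68 [205.4 271.1] [ 0.502 -0.07   0.   ]
wrist pin_foot 0.64 [207.9 340.8] [ 0.498 -0.152  0.   ]
wrist pin_centre 0.67 [192.1 289.9] [ 0.501 -0.073  0.042]
wrist pin_centre 0.64 [112.1 317.1] [ 0.418 -0.103  0.042]
wrist pin_centre 0.63 [254.4 390.5] [ 0.555 -0.185  0.042]
wrist pin_centre 0.55 [198.  359.7] [ 0.5   -0.149  0.042]
wrist oil_bottle 0.61 [388.4 231.1] [ 0.692 -0.027  0.   ]
0.9
```

View pics/scene0.png

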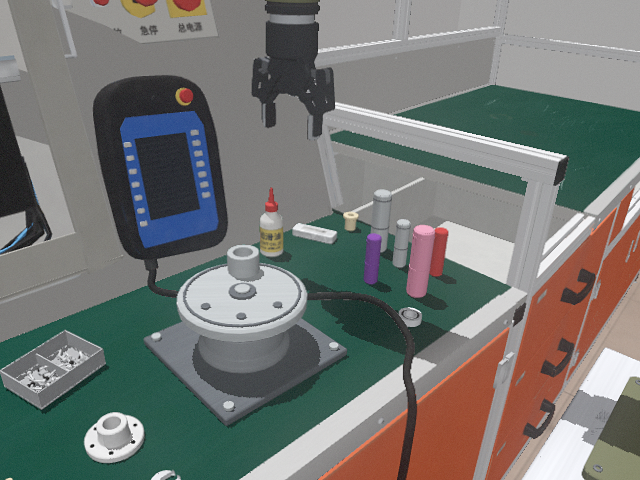

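View pics/side0.png

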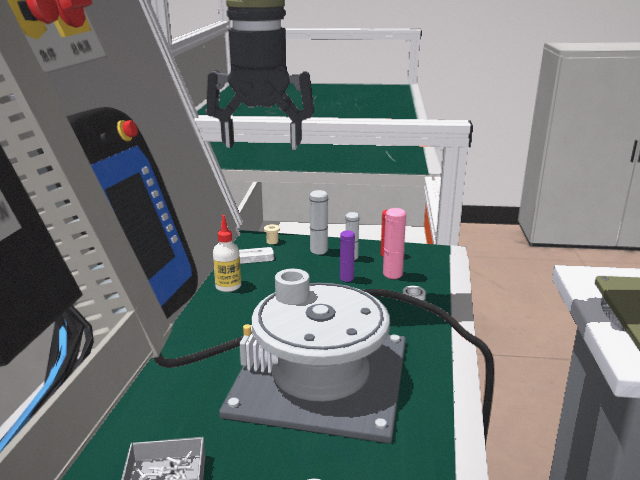

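The scene picture shows the pump with its socket at (244,252). The small grey cylinder at (402,243) is the barring pin, and the larger grey one is at (381,222). Pink, red and purple look-alikes stand around it. The side picture agrees: pin at (352,237), socket at (293,277), bottle at (228,265). Next I'll triangulate these and check the rail beside the pins.

```bash
python3 - <<'E'
from h import *
np.set_printoptions(precision=4,suppress=True)
T=lambda a,b:print(tri([ray("scene",a),ray("side",b)]))
T((402.8,243.6),(351.9,235.1));T((399.3,265.5),(347.6,256.7))
T((244.7,252.4),(293.3,275.3));T((242.8,294.2),(320.6,310.1))
print("beam end near top, post base, purple top, pink top, big grey top")
T((565,158),(470,123));T((523,290),(452,243));T((373,236),(347,233));T((424,230),(395,212));T((383,193),(319,194))
E
```

```text
[ 0.4986 -0.1548  0.0405]
[ 0.5054 -0.1633 -0.0081]
[0.5603 0.1579 0.1222]
[0.5213 0.1978 0.0944]
beam end near top, post base, purple top, pink top, big grey top
[ 0.2973 -0.2733  0.2176]
[ 0.3095 -0.2545 -0.0155]
[ 0.5036 -0.0663  0.0847]
[ 0.4279 -0.0907  0.1136]
[ 0.5588 -0.1705  0.1119]
```

Emit:
carry_out:
  deltas:
    - [[-25,-20,0],[0,0,-9],50]
    - [[-50,-42,0],[0,0,-18],50]
    - [[-75,-64,0],[0,0,-27],50]
    - [[-100,-85,0],[0,0,-36],50]
    - [[-125,-106,0],[0,0,-45],50]
    - [[-151,-127,0],[0,0,-52],50]
    - [[-151,-127,20],[0,0,-52],50]
    - [[-151,-127,40],[0,0,-52],50]
    - [[-151,-127,40],[0,0,-52],50]

```text
t: 2.02
position: [0.4971, -0.1511, 0.1904]
orientation: [0.326, 0.946, -0.0, -0.001]
wrist_force: [0.4, 0.1, -0.2]
opening: 0.05
finger_force: 0.0
```

```bash
python3 - <<'E'
from h import *
np.set_printoptions(precision=4,suppress=True)
P=arm.camera_params("wrist"); snap("wrist","pics/w1.png")
s=arm.get_state(); print(s["t"],s["position"],s["wrist_force"],s["opening"],s["joint_positions"])
for t,z in(("pin_foot",0),("pin_centre",.0425)):
  for d in arm.pinpoint("wrist",t): print(t,round(d["score"],2),np.array(d["xy"]),atz("wrist",d["xy"],z,P))
for d in arm.regions_of("wrist","barring_pin"): print(d["score"],d["xy"],d["pixels"].sum())
print(proj("wrist",np.array([.498,-.151,.085]),P), proj("wrist",np.array([.498,-.151,0]),P))
E
```

```text
2.075 [ 0.4979 -0.151   0.1912] [-0.2932  0.2644 -0.1788] 0.049969815578957986 [ 0.4829  0.6388 -0.4487  1.9137  0.4219  0.6834  0.6865]
pin_foot 0.91 [323.3 217. ] [ 0.4993 -0.1514  0.    ]
pin_foot 0.86 [343.5 279.5] [ 0.5581 -0.1732  0.    ]
pin_foot 0.81 [396.6 162.8] [ 0.5006 -0.0718  0.    ]
pin_foot 0.6 [264.1 174.3] [ 0.4375 -0.1686  0.    ]
pin_centre 0.9 [346.9 304.4] [ 0.563  -0.1763  0.0425]
pin_centre 0.8 [413.4 169.5] [ 0.5053 -0.0693  0.0425]
pin_centre 0.72 [254.3 176.7] [ 0.435  -0.1682  0.0425]
pin_centre 0.6 [326.8 221.9] [ 0.497  -0.1463  0.0425]
0.95 [412.9, 167.5] 1648
0.94 [330.9, 90.9] 3108
0.7 [352.1, 315.7] 3810
0.6 [321.1, 232.2] 1447
0.6 [246.8, 178.4] 1553
[323.0263 240.8266] [322.7174 215.6228]
```

View pics/w1.png

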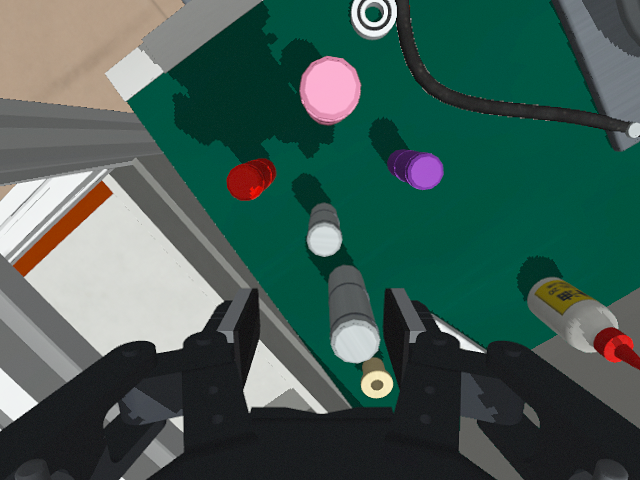

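The pin's top sits at (324,240), within a pixel of where I predicted it. So the pin is at (0.498, -0.151) with room for the fingers on both sides. Going down to grip it.

Emit:
carry_out:
  deltas:
    - [[0,0,30],[0,0,0],50]
    - [[0,0,60],[0,0,0],50]
    - [[0,0,90],[0,0,0],50]
    - [[0,0,120],[0,0,0],50]
    - [[0,0,143],[0,0,0],50]
    - [[0,0,143],[0,0,0],50]
    - [[0,0,143],[0,0,0],20]
    - [[0,0,143],[0,0,0],20]
    - [[0,0,143],[0,0,0],20]
    - [[0,0,143],[0,0,0],20]
  newtons: 60

```text
t: 3.48
position: [0.4991, -0.1511, 0.0496]
orientation: [0.326, 0.946, 0.0, 0.001]
wrist_force: [-0.9, 0.4, 7.6]
opening: 0.0223
finger_force: 59.0
```

Emit:
carry_out:
  deltas:
    - [[0,0,-50],[0,0,0],20]
    - [[0,0,-105],[0,0,0],20]
    - [[0,0,-160],[0,0,0],20]
    - [[20,50,-195],[0,0,0],20]
    - [[35,105,-195],[0,0,0],20]
    - [[50,160,-195],[0,0,0],20]
    - [[60,220,-195],[0,0,3],20]
    - [[73,282,-195],[0,0,6],20]
    - [[73,282,-195],[0,0,6],20]
    - [[73,282,-195],[0,0,6],20]

```text
t: 4.72
position: [0.6134, 0.1154, 0.243]
orientation: [0.374, 0.927, -0.001, -0.0]
wrist_force: [-1.0, -0.8, -2.0]
opening: 0.0223
finger_force: 59.5
```

```bash
python3 - <<'E'
from h import *
np.set_printoptions(precision=4,suppress=True)
P=arm.camera_params("wrist"); snap("wrist","pics/w2.png")
s=arm.get_state(); print(s["t"],s["position"],s["wrist_force"],s["opening"],R.from_quat(s["orientation"]).as_matrix()[:,1])
for t,z in(("socket",.124),("wheel_centre",.094),("pin_foot",.195)):
  for d in arm.pinpoint("wrist",t): print(t,round(d["score"],2),np.array(d["xy"]),atz("wrist",d["xy"],z,P))
print(proj("wrist",s["position"]-[0,0,.048],P))
E
```

```text
4.775 [0.6135 0.1142 0.243 ] [-0.7972 -0.2043 -0.8351] 0.022559187103971867 [ 0.6956  0.7184 -0.0023]
socket 0.89 [316.2 136. ] [0.5617 0.1597 0.124 ]
wheel_centre 0.57 [315.5  56.2] [0.5212 0.1977 0.094 ]
pin_foot 0.93 [ 60.  213.3] [0.4955 0.0364 0.195 ]
pin_foot 0.79 [126.8 249.6] [0.5335 0.047  0.195 ]
pin_foot 0.72 [109.7 343.4] [ 0.5615 -0.006   0.195 ]
pin_foot 0.67 [ 31.1 265.7] [ 0.5009 -0.0003  0.195 ]
pin_foot 0.66 [323.3 263.7] [0.6121 0.1174 0.195 ]
[320.7798 269.4298]
```

View pics/w2.png

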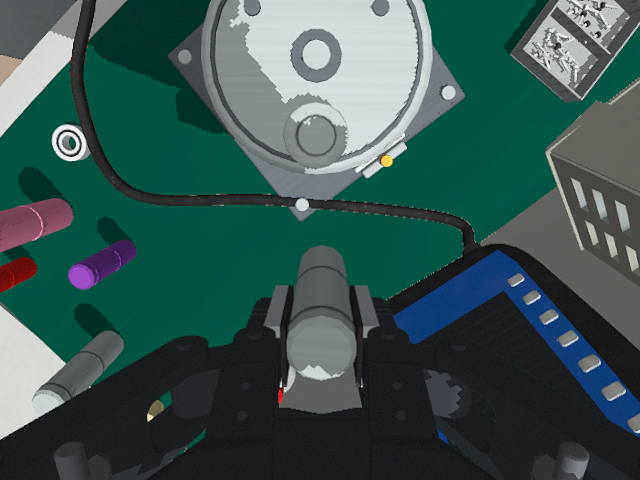

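The wrist picture shows the mouth of the socket at (316,133) and the held pin's foot at about (321,262). I'll hover over the mouth and check the alignment from the fixed cameras.

Emit:
carry_out:
  deltas:
    - [[30,-2,0],[0,0,0],20]
    - [[69,-4.5,0],[0,0,0],20]
    - [[69,-4.5,30],[0,0,0],20]
    - [[69,-4.5,58],[0,0,0],20]
    - [[69,-4.5,58],[0,0,0],20]
    - [[69,-4.5,58],[0,0,0],20]

```text
t: 5.68
position: [0.5621, 0.1605, 0.1863]
orientation: [0.375, 0.927, 0.001, 0.001]
wrist_force: [0.3, 0.3, -1.0]
opening: 0.0225
finger_force: 59.5
```

```bash
python3 - <<'E'
from h import *
np.set_printoptions(precision=4,suppress=True)
s=arm.get_state(); p=s["position"]; print(s["t"],p,s["wrist_force"])
out=[]
for c in("scene","side"):
  im=arm.read_camera(c); x,y=proj(c,p-[0,0,.06]).astype(int)
  out.append(cv2.resize(im[y-45:y+45,x-40:x+40,::-1],None,fx=5,fy=5,interpolation=cv2.INTER_CUBIC)); print(c,x-40,y-45)
  for q in(p-[0,0,.0495],np.array([.5605,.1592,.124])): print(proj(c,q))
  for t in("socket","pin_foot"):
    for d in arm.pinpoint(c,t): 
      if abs(d["xy"][0]-x)<40: print(c,t,d)
cv2.imwrite("pics/h1.png",np.hstack(out))
E
```

```text
5.675 [0.5621 0.1605 0.1863] [ 0.3396  0.2779 -0.9613]
scene 202 204
[242.1061 242.6594]
[243.9221 251.1061]
scene socket {'xy': [246.0, 251.4], 'score': 0.97}
scene pin_foot {'xy': [241.7, 240.0], 'score': 0.71}
side 251 228
[291.505  266.2319]
[293.0958 274.8896]
side socket {'xy': [294.0, 275.7], 'score': 0.82}
side pin_foot {'xy': [317.4, 250.9], 'score': 0.73}
side pin_foot {'xy': [288.5, 264.1], 'score': 0.67}
```

View pics/h1.png

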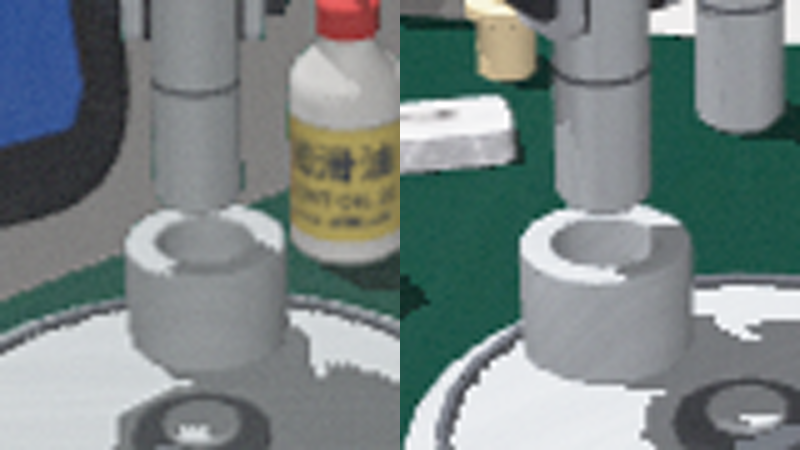

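```bash
python3 - <<'E'
from h import *
from scipy.optimize import fsolve
np.set_printoptions(precision=4,suppress=True)
f=lambda z,a,b:fsolve(lambda q:[proj("scene",np.array([*q,z]))[0]-a,proj("side",np.array([*q,z]))[0]-b],[.56,.16])
m=f(.124,243.2,292.2); p=f(.142,241.4,291.5); p2=f(.16,202+197.5/5,251+203/5)
s=arm.get_state(); R_=R.from_quat(s["orientation"])
print(m,p,p2,R_.inv().apply([*(m-p),0])*1000, s["position"])
E
```

```text
[0.5616 0.1595] [0.5618 0.1619] [0.5614 0.1613] [-1.4768 -1.8468 -0.0013] [0.5618 0.161  0.186 ]
```

The pin foot sits about 1.6 px left of the mouth's centre in the scene view and 0.8 px left in the side view, roughly 2 mm off. I'll correct that and lower it gently.

Emit:
carry_out:
  deltas:
    - [[-1,-1,0],[0,0,0],20]
    - [[-1,-1,5],[0,0,0],20]
    - [[-1,-1,9],[0,0,0],20]
    - [[-1,-1,12],[0,0,0],20]
    - [[-1,-1,15],[0,0,0],20]
    - [[-1,-1,17],[0,0,0],20]
    - [[-1,-1,17],[0,0,0],20]

```text
t: 6.85
position: [0.5613, 0.1595, 0.1682]
orientation: [0.375, 0.927, -0.0, -0.0]
wrist_force: [0.3, -0.9, -2.0]
opening: 0.0226
finger_force: 59.5
```

Emit:
carry_out:
  deltas:
    - [[0,0,4],[0,0,0],20]
    - [[0,0,8],[0,0,0],20]
    - [[0,0,12],[0,0,0],20]
    - [[0,0,16],[0,0,0],20]
    - [[0,0,20],[0,0,0],20]
    - [[0,0,22],[0,0,0],20]
    - [[0,0,22],[0,0,0],20]

```text
t: 7.72
position: [0.5613, 0.1594, 0.1461]
orientation: [0.375, 0.927, -0.0, -0.0]
wrist_force: [0.7, 0.3, -1.5]
opening: 0.0224
finger_force: 59.5
```

Emit:
carry_out:
  deltas:
    - [[0,0,1],[0,0,0],20]
    - [[0,0,2],[0,0,0],20]
    - [[0,0,2.5],[0,0,0],20]
    - [[0,0,2.5],[0,0,0],20]

```text
t: 8.22
position: [0.5614, 0.1595, 0.1438]
orientation: [0.375, 0.927, 0.0, 0.0]
wrist_force: [0.7, 0.2, -1.9]
opening: 0.0226
finger_force: 59.5
```

The foot is within about a millimetre of home and nothing is binding. Now I'll turn the wheel along the arc, 12° per call.

Emit:
carry_out:
  deltas:
    - [[0.01,-1.15,0],[0,0,1.2],20]
    - [[0.05,-2.3,0],[0,0,2.4],20]
    - [[0.11,-3.45,0],[0,0,3.6],20]
    - [[0.19,-4.6,0],[0,0,4.8],20]
    - [[0.3,-5.75,0],[0,0,6],20]
    - [[0.43,-6.89,0],[0,0,7.2],20]
    - [[0.59,-8.03,0],[0,0,8.4],20]
    - [[0.77,-9.17,0],[0,0,9.6],20]
    - [[0.97,-10.31,0],[0,0,10.8],20]
    - [[1.2,-11.44,0],[0,0,12],20]

```text
t: 9.48
position: [0.5555, 0.1535, 0.1444]
orientation: [0.47, 0.883, 0.003, 0.002]
wrist_force: [5.9, 2.9, -6.6]
opening: 0.0227
finger_force: 59.2
```

```bash
cat >> h.py <<'E'
def st():
    s=arm.get_state(); M=R.from_quat(s["orientation"]); f=M.inv().apply(np.array(s["wrist_force"])-[.6,.2,-1.8])
    p=np.array(s["position"]); d=p[:2]-[.5212,.1977]; y=M.as_matrix()[:,1]
    print("t %.2f yaw %.1f pinang %.1f r %.4f"%(s["t"],np.degrees(np.arctan2(y[1],y[0])),np.degrees(np.arctan2(d[1],d[0])),np.hypot(*d)),"tool force",f.round(2),p.round(4), "j7 %.2f"%s["joint_positions"][6], s["finger_force"], np.array(s["wrist_torque"]).round(2))
E
python3 -c "from h import *;st()"
```

```text
t 9.47 yaw 33.9 pinang -52.2 r 0.0559 tool force [-0.66  5.86  4.88] [0.5555 0.1535 0.1444] j7 -0.10 59.2401711945422 [ 0.68 -1.69 -0.03]
```

Emit:
carry_out:
  deltas:
    - [[0.01,-1.15,0],[0,0,1.2],20]
    - [[0.05,-2.3,0],[0,0,2.4],20]
    - [[0.11,-3.45,0],[0,0,3.6],20]
    - [[0.19,-4.6,0],[0,0,4.8],20]
    - [[0.3,-5.75,0],[0,0,6],20]
    - [[0.43,-6.89,0],[0,0,7.2],20]
    - [[0.59,-8.03,0],[0,0,8.4],20]
    - [[0.77,-9.17,0],[0,0,9.6],20]
    - [[0.97,-10.31,0],[0,0,10.8],20]
    - [[1.2,-11.44,0],[0,0,12],20]

```text
t: 10.72
position: [0.5467, 0.1479, 0.1445]
orientation: [0.56, 0.829, 0.004, 0.003]
wrist_force: [9.5, 2.5, -7.3]
opening: 0.0225
finger_force: 59.3
```

```bash
python3 -c "from h import *;st()"
```

```text
t 10.72 yaw 21.9 pinang -62.9 r 0.0560 tool force [-1.19  9.07  5.56] [0.5467 0.1479 0.1445] j7 -0.25 59.27340060661663 [ 0.48 -2.25 -0.04]
```

Emit:
carry_out:
  deltas:
    - [[0.01,-1.15,0],[0,0,1.2],20]
    - [[0.05,-2.3,0],[0,0,2.4],20]
    - [[0.11,-3.45,0],[0,0,3.6],20]
    - [[0.19,-4.6,0],[0,0,4.8],20]
    - [[0.3,-5.75,0],[0,0,6],20]
    - [[0.43,-6.89,0],[0,0,7.2],20]
    - [[0.59,-8.03,0],[0,0,8.4],20]

```text
t: 11.6
position: [0.5398, 0.145, 0.1447]
orientation: [0.619, 0.785, 0.004, 0.003]
wrist_force: [10.1, 1.3, -7.2]
opening: 0.0226
finger_force: 59.3
```

```bash
python3 -c "from h import *;st()"
```

```text
t 11.60 yaw 13.5 pinang -70.6 r 0.0559 tool force [-1.16  9.42  5.48] [0.5398 0.145  0.1447] j7 -0.36 59.32804304811725 [ 0.15 -2.53 -0.03]
```

Emit:
carry_out:
  deltas:
    - [[0.01,-1.15,0],[0,0,1.2],20]
    - [[0.05,-2.3,0],[0,0,2.4],20]
    - [[0.11,-3.45,0],[0,0,3.6],20]
    - [[0.19,-4.6,0],[0,0,4.8],20]
    - [[0.3,-5.75,0],[0,0,6],20]
    - [[0.43,-6.89,0],[0,0,7.2],20]
    - [[0.59,-8.03,0],[0,0,8.4],20]

```text
t: 12.48
position: [0.5322, 0.1431, 0.1447]
orientation: [0.675, 0.738, 0.004, 0.003]
wrist_force: [10.8, -0.1, -6.8]
opening: 0.0228
finger_force: 59.4
```

```bash
python3 -c "from h import *;st()"
```

```text
t 12.47 yaw 5.0 pinang -78.6 r 0.0557 tool force [-1.18 10.12  5.12] [0.5322 0.1431 0.1447] j7 -0.47 59.364663061714964 [-0.08 -2.55 -0.07]
```

Emit:
carry_out:
  deltas:
    - [[0.01,-1.15,0],[0,0,1.2],20]
    - [[0.05,-2.3,0],[0,0,2.4],20]
    - [[0.11,-3.45,0],[0,0,3.6],20]
    - [[0.19,-4.6,0],[0,0,4.8],20]
    - [[0.3,-5.75,0],[0,0,6],20]
    - [[0.43,-6.89,0],[0,0,7.2],20]
    - [[0.59,-8.03,0],[0,0,8.4],20]

```text
t: 13.35
position: [0.524, 0.1422, 0.1447]
orientation: [0.728, 0.686, 0.004, 0.003]
wrist_force: [10.4, -1.8, -6.1]
opening: 0.0227
finger_force: 59.4
```

```bash
python3 -c "from h import *;st()"
```

```text
t 13.35 yaw -3.4 pinang -87.1 r 0.0556 tool force [-1.38  9.81  4.4 ] [0.524  0.1422 0.1447] j7 -0.57 59.43321654185638 [-0.39 -2.49  0.01]
```

Emit:
carry_out:
  deltas:
    - [[0.01,-1.15,0],[0,0,1.2],20]
    - [[0.05,-2.3,0],[0,0,2.4],20]
    - [[0.11,-3.45,0],[0,0,3.6],20]
    - [[0.19,-4.6,0],[0,0,4.8],20]
    - [[0.3,-5.75,0],[0,0,6],20]

```text
t: 13.98
position: [0.5178, 0.1425, 0.1446]
orientation: [0.763, 0.647, 0.004, 0.003]
wrist_force: [8.7, -2.3, -7.6]
opening: 0.0228
finger_force: 59.5
```

```bash
python3 -c "from h import *;st()"
```

```text
t 13.97 yaw -9.4 pinang -93.5 r 0.0553 tool force [-1.16  8.36  5.84] [0.5178 0.1425 0.1446] j7 -0.65 59.54833442068775 [-0.54 -2.33  0.03]
```

Emit:
carry_out:
  deltas:
    - [[0.01,-1.15,0],[0,0,1.2],20]
    - [[0.05,-2.3,0],[0,0,2.4],20]
    - [[0.11,-3.45,0],[0,0,3.6],20]
    - [[0.19,-4.6,0],[0,0,4.8],20]

```text
t: 14.48
position: [0.5126, 0.1433, 0.1446]
orientation: [0.789, 0.614, 0.003, 0.002]
wrist_force: [8.4, -1.4, -4.5]
opening: 0.0225
finger_force: 59.6
```

```bash
python3 -c "from h import *;st()"
```

```text
t 14.47 yaw -14.2 pinang -98.9 r 0.0551 tool force [0.31 7.95 2.81] [0.5126 0.1433 0.1446] j7 -0.70 59.62230055840337 [-0.53 -2.   -0.06]
```

Emit:
carry_out:
  deltas:
    - [[0.01,-1.15,0],[0,0,1.2],20]
    - [[0.05,-2.3,0],[0,0,2.4],20]
    - [[0.11,-3.45,0],[0,0,3.6],20]

```text
t: 14.85
position: [0.5086, 0.1442, 0.1445]
orientation: [0.808, 0.589, 0.003, 0.002]
wrist_force: [6.4, -2.3, -3.8]
opening: 0.0228
finger_force: 59.7
```

```bash
python3 -c "from h import *;st()"
```

```text
t 14.85 yaw -17.8 pinang -103.2 r 0.0549 tool force [-0.66  6.25  2.08] [0.5086 0.1442 0.1445] j7 -0.75 59.70382541869185 [-0.5  -1.61 -0.02]
```

Emit:
carry_out:
  deltas:
    - [[0.01,-1.15,0],[0,0,1.2],20]
    - [[0.05,-2.3,0],[0,0,2.4],20]
    - [[0.11,-3.45,0],[0,0,3.6],20]

```text
t: 15.22
position: [0.5046, 0.1457, 0.1445]
orientation: [0.826, 0.564, 0.002, 0.001]
wrist_force: [4.7, -1.2, -2.0]
opening: 0.0229
finger_force: 59.8
```

```bash
python3 -c "from h import *;st()"
```

```text
t 15.22 yaw -21.4 pinang -107.7 r 0.0546 tool force [0.24 4.35 0.25] [0.5046 0.1457 0.1445] j7 -0.79 59.756394602009095 [-0.34 -1.27 -0.04]
```

Emit:
carry_out:
  deltas:
    - [[0.01,-1.15,0],[0,0,1.2],20]
    - [[0.05,-2.3,0],[0,0,2.4],20]

```text
t: 15.48
position: [0.5014, 0.1471, 0.1444]
orientation: [0.837, 0.547, 0.001, 0.001]
wrist_force: [4.4, -0.4, 0.1]
opening: 0.0224
finger_force: 59.9
```

```bash
python3 -c "from h import *;st()"
```

```text
t 15.47 yaw -23.7 pinang -111.4 r 0.0544 tool force [ 0.95  3.76 -1.88] [0.5014 0.1471 0.1444] j7 -0.82 59.93441701750271 [-0.16 -1.01  0.  ]
```

Emit:
carry_out:
  deltas:
    - [[0.01,-1.15,0],[0,0,1.2],20]
    - [[0.05,-2.3,0],[0,0,2.4],20]

```text
t: 15.72
position: [0.4968, 0.1483, 0.1437]
orientation: [0.848, 0.529, -0.001, -0.0]
wrist_force: [2.1, -1.0, 0.2]
opening: 0.0228
finger_force: 59.9
```

```bash
python3 - <<'E'
from h import *
st()
for c,o in(("scene","s"),("side","d")):
  snap(c,f"pics/{o}2.png")
  for t,z in(("socket",.124),("wheel_centre",.094)):
    for d in arm.pinpoint(c,t)[:1]: print(c,t,round(d["score"],2),atz(c,d["xy"],z).round(4))
st()
E
```

```text
t 15.72 yaw -26.1 pinang -116.3 r 0.0551 tool force [-0.38  1.89 -2.05] [0.4968 0.1483 0.1437] j7 -0.85 59.91861076174246 [-0.04 -0.47  0.01]
scene socket 0.77 [0.4938 0.1488 0.124 ]
scene wheel_centre 0.73 [0.5208 0.203  0.094 ]
side socket 0.7 [0.5172 0.2459 0.124 ]
side wheel_centre 0.72 [0.5045 0.0948 0.094 ]
t 16.02 yaw -26.0 pinang -116.6 r 0.0550 tool force [-0.17 -1.88 -2.86] [0.4966 0.1485 0.1437] j7 -0.85 60.07559480305645 [ 0.17  0.12 -0.03]
```

Emit:
carry_out:
  deltas:
    - [[0,0,0],[0,0,0],26]
    - [[0,0,0],[0,0,0],26]
    - [[0,0,0],[0,0,0],26]

```text
t: 16.4
position: [0.4976, 0.1481, 0.1437]
orientation: [0.848, 0.53, -0.0, -0.0]
wrist_force: [0.9, 0.9, -1.1]
opening: 0.0261
finger_force: 0.0
```

```bash
cat > w.py <<'E'
from h import *
st(); a=cv2.imread("pics/s2.png"); prev=a
M=np.zeros(a.shape[:2],np.uint8); cv2.ellipse(M,(243,295),(64,42),0,0,360,1,-1)
for i in range(3):
  b=arm.read_camera("scene")[:,:,::-1]
  print("vs start",(np.abs(b.astype(int)-a).max(2)*M>40).sum(),"vs prev",(np.abs(b.astype(int)-prev).max(2)*M>40).sum()); prev=b.copy()
cv2.imwrite("pics/s3.png",prev); st()
E
python3 w.py; python3 - <<'E'
import cv2,numpy as np
f=lambda n:cv2.resize(cv2.imread(n)[205:355,165:315],None,fx=2.66,fy=2.66,interpolation=cv2.INTER_CUBIC)
cv2.imwrite("pics/c3.png",np.hstack([f("pics/s2.png"),f("pics/s3.png")]))
E
```

```text
t 16.40 yaw -26.0 pinang -115.5 r 0.0549 tool force [ 0.74  0.02 -0.71] [0.4976 0.1481 0.1437] j7 -0.85 0.0 [ 0.01 -0.01  0.01]
vs start 28 vs prev 28
vs start 26 vs prev 0
vs start 27 vs prev 1
t 16.55 yaw -26.0 pinang -115.4 r 0.0548 tool force [-0.65 -0.23 -2.46] [0.4977 0.1482 0.1438] j7 -0.85 0.0 [ 0.03 -0.01 -0.02]
```

View pics/c3.png

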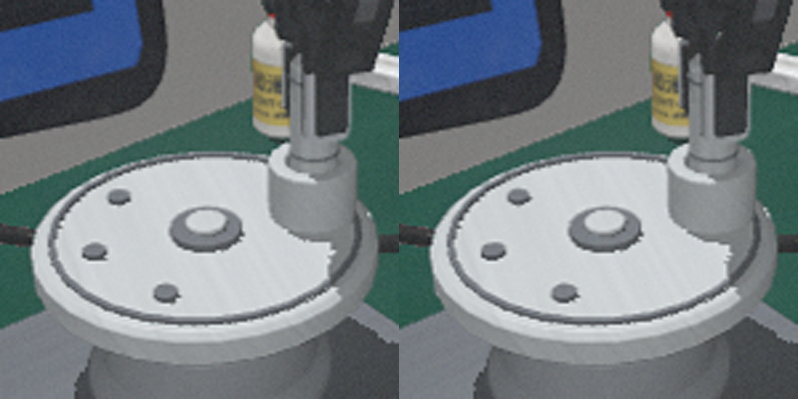

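The pin is free between the fingers (pad force 0) and the wheel stays put: the hole pattern looks the same in both crops, and the pin stands in the tube. Resistance has fallen to about 2 N, below the free-running 4 N. I'll open the hand and back away upward.

Emit:
carry_out:
  deltas:
    - [[0,0,0],[0,0,0],32]
    - [[0,0,0],[0,0,0],42]
    - [[0,0,0],[0,0,0],50]
    - [[0,0,0],[0,0,0],50]
    - [[0,0,-15],[0,0,0],50]
    - [[0,0,-35],[0,0,0],50]
    - [[0,0,-65],[0,0,0],50]
    - [[0,0,-100],[0,0,0],50]
    - [[0,0,-120],[0,0,0],50]
    - [[0,0,-120],[0,0,0],50]

```text
t: 17.8
position: [0.4988, 0.1485, 0.2661]
orientation: [0.848, 0.53, 0.002, 0.0]
wrist_force: [-0.3, -0.4, -0.1]
opening: 0.0496
finger_force: 0.0
```

```bash
cp pics/s3.png pics/s2.png; python3 w.py; python3 - <<'E'
from h import *
b=snap("side","pics/d4.png")
f=lambda im:cv2.resize(im[190:350],None,fx=2.66,fy=2.66,interpolation=cv2.INTER_CUBIC)
a=cv2.imread("pics/s3.png"); cv2.imwrite("pics/c4.png",np.hstack([f(a[:,165:315]),f(b[:,245:395,::-1])]))
for t,z in(("socket",.124),("wheel_centre",.094),("pin_centre",.1365)):
  for c in("scene","side"):
    for d in arm.pinpoint(c,t)[:6]:
      q=atz(c,d["xy"],z)
      if q[1]>.08: print(c,t,round(d["score"],2),q.round(4))
E
```

```text
t 17.80 yaw -26.0 pinang -114.5 r 0.0540 tool force [-0.96 -0.53 -1.67] [0.4988 0.1485 0.2661] j7 -0.84 0.0 [-0.01  0.01 -0.  ]
vs start 206 vs prev 206
vs start 206 vs prev 0
vs start 207 vs prev 0
t 17.95 yaw -26.0 pinang -115.9 r 0.0552 tool force [-0.11 -0.65 -1.14] [0.4971 0.148  0.2633] j7 -0.84 0.0 [-0.05  0.05 -0.06]
scene socket 0.79 [0.4936 0.155  0.124 ]
side socket 0.97 [0.4959 0.1458 0.124 ]
scene wheel_centre 0.66 [0.5181 0.2024 0.094 ]
side wheel_centre 0.73 [0.5161 0.1975 0.094 ]
scene pin_centre 0.79 [0.4996 0.1445 0.1365]
side pin_centre 0.83 [0.4299 0.0801 0.1365]
side pin_centre 0.57 [0.4995 0.1512 0.1365]
```

View pics/c4.png

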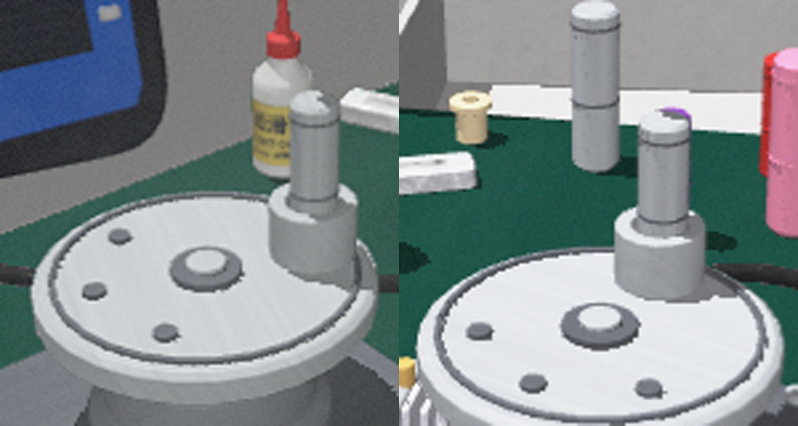

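The pin stands upright and home in its tube in both crops. The holes in the wheel haven't moved, the bottle is upright and the arm is clear, so I'm handing in.

```bash
python3 -c "from cell import arm;print(arm.close_job())"
```

```text
the job is handed in; nothing more can be done
None
```

I handed the job in at about 18 s: the pin stands home in its socket, the wheel stays put by itself an estimated 0.1 to 0.15 rad past dead centre (judged from the force falling to about 2 N), and the oil bottle is still upright.

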